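# Load the brass tumbler

## Robot

A 6-joint arm with a two-finger parallel gripper is mounted at the origin on the work surface. World frame = base frame: x ahead of the robot, y to its left, z up, the work surface at z = 0. Lengths are in m, angles in degrees, forces in N, time in s.
With the tool pointing down it reaches from about 0.275 to 0.85 m from the base axis. Payload 19 kg.
Tool frame: the origin (TCP) lies on the centre line of the jaws, within the pads' length; the fingertips stand 8 mm ahead of it and the grasp point (between the pads) lies 11 mm behind it (robot.tip_reach is the z of the fingertips in the tool frame, in m); z points along the fingers, y is the line along which they close (so a half turn about z gives the same grasp; the last joint's range is limited). The gripper opens to 85 mm and grips with 20 to 120 N. Pads are 22 mm wide; open, the fingers measure 114 mm over their backs; the gripper's body (76 mm by 85 mm) begins 54 mm behind the grasp point. The pads swing forward as they close: fully open they stand 13 mm farther back than shut.
Start: joints at [61.02, 8.623, 82.357, -0, 89.026, -7.678], TCP at [0.209, 0.536, 0.205] pointing down, gripper open.
Joint ranges: [-160.23, 160.23], [-39.13, 120.54], [6.94, 153.29], [-79.49, 259.48], [9.18, 160.14], [-161.06, 161.06]. Speed limits (degrees/s): [108.29, 108.29, 127.2, 172.46, 172.46, 172.46].

## Interface

Orientations are given as [roll, pitch, yaw] about the fixed x, y, z axes, in that order (R = Rz(yaw) Ry(pitch) Rx(roll)).
In Python, from station import robot gives the robot as it stands.
- The arm moves only by the shell command python3 -m creep 'ROWS' [OPENING] [FORCE]. ROWS is JSON, a list of rows, each an object with "slide": the shift along the world's x, y, z each as a share of 40 mm, from -1 to 1, a list of three; "turn": the turn about the world's z as a share of 6 degrees, from -1 to 1. In form: [{"slide": [tx, ty, tz], "turn": turn}, ...]. A call has 1 to 20 rows; each row shifts and turns the commanded pose from where the row before left it; what a row does not reach is not made up. A row lasts 1/10 s, in which the tool goes at most 50 mm and 8.59 degrees, less where a joint would pass 70% of its speed; a pose out of reach is approached as far as the arm can. A call with a number of a shift or a turn outside -1 to 1 is refused whole. A call with a gripper value outside its range is refused whole. OPENING is the opening, from 0 (shut) to 1 (fully open), set as the call begins (- or left out, the last holds). The fingers move at their own pace and stop on an object; FORCE is the grip in N (left out, the last holds). Time passes only in rows, so rows that do not move let the fingers close. It gives the time, the measured TCP pose, the force, the opening and the grip force at its end, in the units of the state.
- robot.get_state(): the state, without advancing time (a new reading comes with each control period).
- robot.snapshot(name): name is "side" or "top" or "wrist"; returns a dict with "image" (384x512x3 uint8, red, green, blue), "intrinsics" (3x3 intrinsics, pixels), "R" (3x3) and "t" (3): a world point X has camera coordinates R X + t; the wrist camera has in their place "tool_from_camera" (4x4, takes a point from camera to tool coordinates, whose origin is the TCP and whose axes are the flange's). Camera axes: x right, y down, z forward; pixel columns grow to the right and rows downward; lengths in m; the calibration is good to about 2 mm. A picture is of the moment at which its call begins: read the wrist's pose just before it. There is no depth.
- robot.close_job(): hands the job in; it is judged then, once.
The state is a dict: "clock": time; "joint_pos": joint angles; "joint_velocities": joint speeds; "joint_efforts": joint torques, N m; "eef_pos": TCP position; "tcp_rot": TCP orientation; "contact_force": force on the tool from outside, world axes, zero at the start; "moment": the same for the moment, N m; "finger_gap": finger opening in m; "gripper_force": force on a finger pad.
Only numpy, scipy, OpenCV 4.12 (cv2) and the standard library are available. Lean on these libraries where they do the work, as an engineer would, in place of code of your own. Each camera call takes 0.05 s, during which the arm holds its last target. There are 200 camera calls.

## Task

Load the tumbler and start it: lift its lid off by the knob and lay it, knob up, on the middle of the black rubber mat, then lower every brass ball knob from the tray gently into the tub without dropping it, leaving the ring handle in the tray. When all the knobs are in, set the lid gently and squarely back on the tub and only then push the start lever fully over to its other side; leave the other things on the bench where they are.

Things in the scene. Friction and masses are not known exactly. Their poses are not given: they have to be found in the camera images.
- tumbler: Tumbling machine, fixed: green base 236 x 236 x 45 mm with a deep open steel tub (inner radius 108 mm at the floor, 112 at the rim, wall 6). Inner floor 51 mm, rim 145 mm above the bench. Origin on the bench under the tub axis. On its -x side (nearest the robot), centred 155 mm from the origin, a control box (75 x 120, 50 mm high) with the start lever. Stands left, middle or right.
- tub_mouth (a point): Centre of the tub's mouth, level with the rim, 94 mm above the inner floor.
- lever (a joint): Start lever on the control box. 0 to about 0.15 = off, leaning to the tumbler's -y side; 1.0 rad = fully over to the +y side (on). It swings in the tumbler's y-z plane and stays where it is left.
- lever_tip (a point): Tip of the lever: centre of its black end ball. The lever is about 75 mm long from its pivot (which is on the control box, 72 mm above the bench) and is pushed sideways near the tip.
- lid: Loose steel lid, 0.35 kg: plug below (radius 100 mm, 10 mm deep), disc (radius 122, 6 thick), stem and upright black cylindrical knob (diameter 30, from 30 to 58 mm above the origin) to grip it by. Origin at the centre of the plug's underside, z up. Seated on the tub, the disc lies on the rim and the origin is 10 mm below the rim.
- mat: Black rubber mat on the bench, 250 x 250 x 4 mm. Origin at the centre of its underside. Fixed.
- tray: Shallow dark steel tray, 270 (x) x 210 (y) mm outside, walls 4 mm thick and 24 mm high, floor 4 mm. Origin at the centre of its underside. Fixed. The knobs start here.
- ring_handle: Brass ring handle lying flat among the knobs in the tray: ring of 64 mm outer diameter, 10 mm thick, with a small block on it. Origin at the ring's centre, underside. Not to be tumbled.
- knob0: Brass ball knob: ball of 42 mm diameter on a short neck (20 mm diameter) and a round foot plate (38 mm diameter, 6 mm thick), 57 mm tall. Origin at the centre of the foot's underside, z towards the ball. About 0.13 kg. Three to five of these are present, absent ones give None.
- knob0_ball (a point): Centre of the ball of knob0, 36 mm from its foot: grip it here.
- knob1: Brass ball knob like knob0.
- knob1_ball (a point): Centre of the ball of knob1, 36 mm from its foot: grip it here.
- knob2: Brass ball knob like knob0.
- knob2_ball (a point): Centre of the ball of knob2, 36 mm from its foot: grip it here.
- knob3: Brass ball knob like knob0.
- knob3_ball (a point): Centre of the ball of knob3, 36 mm from its foot: grip it here.
- knob4: Brass ball knob like knob0.
- knob4_ball (a point): Centre of the ball of knob4, 36 mm from its foot: grip it here.
- wax_bar: Bystander: reddish bar of polishing compound, 110 x 45 x 35 mm, on the bench. Origin under its centre. Leave it alone.
- tin: Bystander: small steel tin, 68 mm diameter, 75 mm tall. Origin under its centre. Leave it alone.
- ring_spare: Bystander: brass ring handle lying on the bench near the robot. Origin under its centre. Leave it alone.
- mug: Bystander: white mug, 85 mm tall. Origin under its centre. Leave it alone.
Mind the look-alikes: they are no part of the job. Several things have the shape of the lid; the one meant has the colours described above. What is shaped like the knob1 but purple is not meant.

How it is judged:
By the outcome, as a careful person would: the job done as asked, in the order asked, and still so for the second after the job is handed in, with the robot touching nothing.
Of knob0, knob1, knob2, knob3, knob4 only 3 to 5 are there at a start; the rules pass over those that are not, and their reading is None.
At some moment in a run one of knob0, knob1, knob2, knob3, knob4 may be knocked a few centimetres aside while the robot is not near it.
It also fails if it takes over 210 s, if anything falls off the work surface, if the arm or the gripper's body presses on something with over 40 N, if the wrist force passes 120 N, or if a joint passes its speed limit or range.

## Working session

There is one attempt and no reset: what is moved stays moved. The work goes in short steps, Python scripts to look and compute and a shell command to move; the robot and the scene stay as the last step left them, time stands still between calls to the robot, and variables do not carry over. Pictures are saved under pics/ and viewed, at most 14 in all, crops included, and the job is handed in when it is done.

```bash
ls; mkdir -p pics
python3 - <<'E'
from station import robot
import cv2
s=robot.get_state(); print(s)
for n in("top","side"):
    d=robot.snapshot(n); cv2.imwrite(f"pics/{n}0.png",cv2.resize(d["image"][:,:,::-1],(800,600),interpolation=cv2.INTER_CUBIC)); print(n,d["intrinsics"],d["R"],d["t"])
E
```

```text
pics
{'clock': 0.0, 'joint_pos': array([ 6.10192670e+01,  8.64975685e+00,  8.23927368e+01, -9.15836943e-04,
        8.90261423e+01, -7.67631716e+00]), 'joint_velocities': array([ 0.05197086,  0.06054532, -0.05806038,  0.13060634,  0.04581698,
        0.06233149]), 'joint_efforts': array([-2.88380033e-03, -7.13042951e+01, -5.70875001e+01, -4.13759062e-04,
        8.80722888e-03,  2.99313376e-05]), 'eef_pos': array([0.20878574, 0.53545568, 0.20398969]), 'tcp_rot': array([-1.79931857e+02, -8.26067506e-03,  1.58695595e+02]), 'contact_force': array([-0.19794132, -0.47719531,  0.42734239]), 'moment': array([ 0.02603421,  0.01676135, -0.04092199]), 'gripper_force': 0.0, 'finger_gap': 0.08510266715443149}
top [[473.59054781   0.         250.44653206]
 [  0.         473.59054781 190.25293824]
 [  0.           0.           1.        ]] [[ 0.01897343 -0.99974429 -0.01230297]
 [-0.99170591 -0.01725352 -0.12736442]
 [ 0.12711958  0.01461747 -0.99177968]] [-0.10839974  0.54711271  1.50765219]
side [[398.32352949   0.         261.37054355]
 [  0.         398.32352949 192.07007213]
 [  0.           0.           1.        ]] [[-0.96416186 -0.26506909  0.01141464]
 [-0.14880475  0.50464109 -0.85040844]
 [ 0.21965669 -0.82162993 -0.52599923]] [0.49655364 0.2212533  1.02288424]
```

View pics/top0.png

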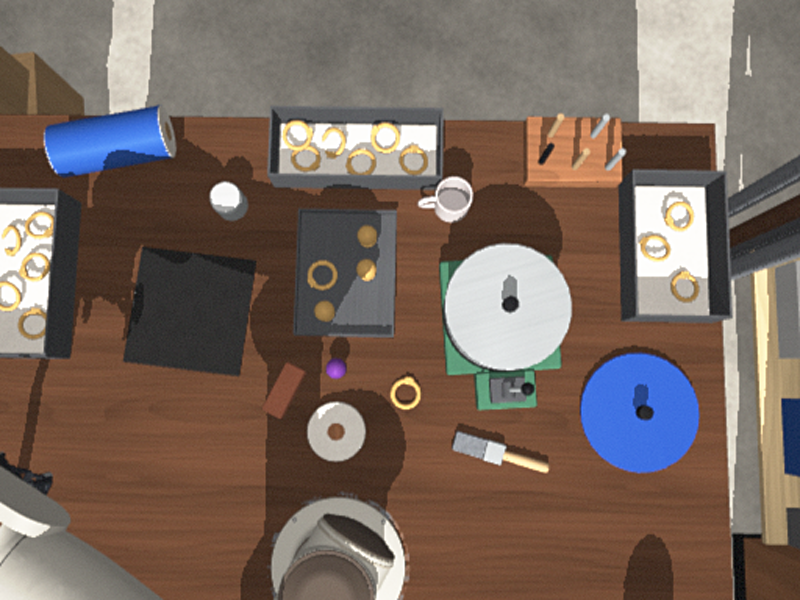

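View pics/side0.png

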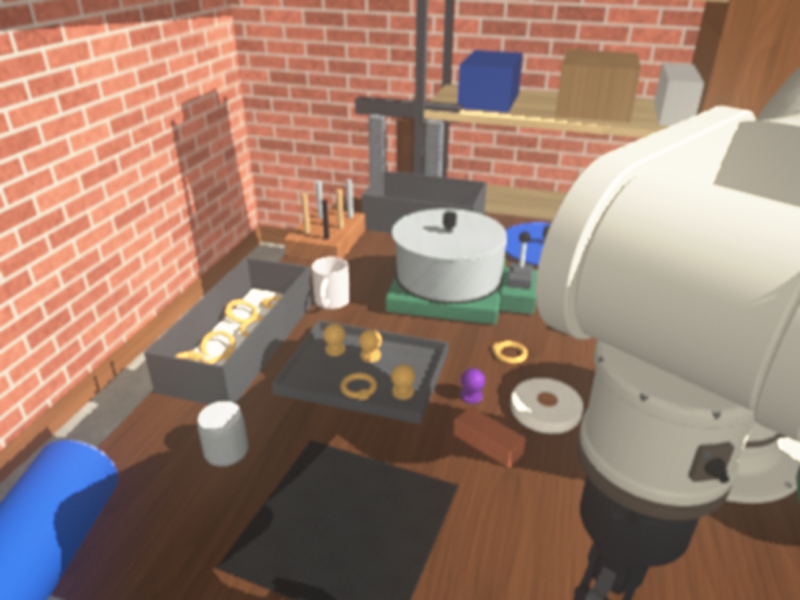

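The top view shows three knobs at (367,236), (367,270) and (325,311), the lid knob at (510,304), the mat centred near (190,312), and the lever ball at (527,389). The purple knob at (336,369) and the blue lid are decoys. The side view shows the three knobs standing upright.

```bash
cat > h.py <<'E'
import numpy as np, cv2
from station import robot
def ray(d,U,V,s=0.64):
    p=np.array([(U+.5)*s-.5,(V+.5)*s-.5,1]); R=np.array(d["R"]);t=np.array(d["t"])
    return -R.T@t, R.T@np.linalg.inv(d["intrinsics"])@p
def onz(d,U,V,z):
    c,r=ray(d,U,V); return c+r*(z-c[2])/r[2]
def tri(*rs):
    A=0;b=0
    for c,r in rs:
        r=r/np.linalg.norm(r);P=np.eye(3)-np.outer(r,r);A=A+P;b=b+P@c
    X=np.linalg.solve(A,b); return X,[np.linalg.norm((np.eye(3)-np.outer(r,r)/(r@r))@(X-c)) for c,r in rs]
def st():
    s=robot.get_state();print(round(s["clock"],2),s["eef_pos"].round(4),s["tcp_rot"].round(1),s["contact_force"].round(1),round(s["finger_gap"],4));return s
E
python3 - <<'E'
from h import *
np.set_printoptions(precision=4,suppress=True)
T=robot.snapshot("top");S=robot.snapshot("side")
for n,a,b in [("lidknob",(510,304),(450,219)),("k0",(367,236),(335,334)),("k1",(367,270),(371,341)),("k2",(325,311),(402,376)),("lever",(527,389),(524,238))]:
    print(n,*tri(ray(T,*a),ray(S,*b)))
for n,u,v,z in [("lid",510,303,.193),("liddisc",507,307,.151),("k0",367,236,.04),("k1",367,270,.04),("k2",325,311,.04)]+[("mat",*p,.004) for p in((143,248),(256,261),(241,375),(124,361))]+[("base",*p,.045) for p in((440,262),(447,375),(561,369))]+[("box",*p,.05) for p in((476,374),(478,410),(536,407))]+[("mug",453,198,.085),("tin",227,196,.075),("tray",298,210,.024),("tray",396,210,.024),("tray",294,335,.024),("tray",394,335,.024)]:
    print(n,onz(T,u,v,z))
E
```

```text
lidknob [ 0.5191 -0.3239  0.179 ] [np.float64(0.0030047895361730733), np.float64(0.0030047895361731526)]
k0 [ 0.6756 -0.0449  0.0404] [np.float64(0.001974282719677896), np.float64(0.0019742827196780536)]
k1 [ 0.6039 -0.0464  0.0373] [np.float64(0.0019237664430859986), np.float64(0.0019237664430859754)]
k2 [0.5174 0.0391 0.0381] [np.float64(0.0005964083407835057), np.float64(0.0005964083407832283)]
lever [ 0.3627 -0.3616  0.1387] [np.float64(0.0015797325829442603), np.float64(0.0015797325829442791)]
lid [ 0.5223 -0.3214  0.193 ]
liddisc [ 0.5196 -0.3218  0.151 ]
k0 [ 0.6776 -0.0444  0.04  ]
k1 [ 0.6053 -0.0461  0.04  ]
k2 [0.5178 0.039  0.04  ]
mat [0.6511 0.4392 0.004 ]
mat [0.6268 0.1942 0.004 ]
mat [0.3833 0.2155 0.004 ]
mat [0.408  0.4644 0.004 ]
base [ 0.6239 -0.1978  0.045 ]
base [ 0.3903 -0.2146  0.045 ]
base [ 0.4068 -0.4466  0.045 ]
box [ 0.3933 -0.2732  0.05  ]
box [ 0.321  -0.2775  0.05  ]
box [ 0.3293 -0.3944  0.05  ]
mug [ 0.7502 -0.221   0.085 ]
tin [0.7498 0.2458 0.075 ]
tray [0.7351 0.105  0.024 ]
tray [ 0.7385 -0.1041  0.024 ]
tray [0.468 0.104 0.024]
tray [ 0.4717 -0.1048  0.024 ]
```

```bash
python3 -m creep '[{"slide":[0.6,0,0.7],"turn":0.7},{"slide":[0.7,-0.4,0.7],"turn":0.7},{"slide":[0.7,-0.6,0.7],"turn":0.7},{"slide":[0.7,-0.6,0],"turn":0.7},{"slide":[0.7,-0.7,0],"turn":0.7},{"slide":[0.7,-0.7,0],"turn":0},{"slide":[0.7,-0.7,0],"turn":0},{"slide":[0.7,-0.7,0],"turn":0},{"slide":[0.7,-0.7,0],"turn":0},{"slide":[0.7,-0.7,0],"turn":0},{"slide":[0.7,-0.8,0],"turn":0},{"slide":[0,-0.9,0],"turn":0},{"slide":[0,-0.9,0],"turn":0},{"slide":[0,-0.9,0],"turn":0},{"slide":[0,-0.9,0],"turn":0},{"slide":[0,-0.9,0],"turn":0},{"slide":[0,-0.9,0],"turn":0},{"slide":[0,-0.9,0],"turn":0},{"slide":[0,-0.9,0],"turn":0},{"slide":[0,-0.9,0],"turn":0}]' 1 60
```

```text
clock: 2.2
eef_pos: [0.5126, -0.0537, 0.2886]
tcp_rot: [-180.0, 0.0, 179.7]
contact_force: [0.8, 0.0, -0.4]
finger_gap: 0.0854
gripper_force: 0.0
```

```bash
python3 -m creep '[{"slide":[0,-0.9,0],"turn":0},{"slide":[0,-0.9,0],"turn":0},{"slide":[0,-0.9,0],"turn":0},{"slide":[0,-0.9,0],"turn":0},{"slide":[0,-0.9,0],"turn":0},{"slide":[0,-0.9,0],"turn":0},{"slide":[0,0,0],"turn":0},{"slide":[0,0,0],"turn":0}]'
```

```text
clock: 3.0
eef_pos: [0.5127, -0.2688, 0.288]
tcp_rot: [180.0, -0.0, 179.6]
contact_force: [-0.1, 0.5, -0.2]
finger_gap: 0.0851
gripper_force: 0.0
```

```bash
python3 -m creep '[{"slide":[0.1,-0.66,0],"turn":0},{"slide":[0.09,-0.66,0],"turn":0},{"slide":[0,0,0],"turn":0},{"slide":[0,0,0],"turn":0}]'
cat >> h.py <<'E'
def wrist(name=None):
    s=st(); d=robot.snapshot("wrist")
    from scipy.spatial.transform import Rotation as Ro
    M=np.eye(4);M[:3,:3]=Ro.from_euler("xyz",s["tcp_rot"],degrees=True).as_matrix();M[:3,3]=s["eef_pos"]
    W=np.linalg.inv(M@d["tool_from_camera"]); d["R"]=W[:3,:3];d["t"]=W[:3,3]
    if name: cv2.imwrite(f"pics/{name}.png",cv2.resize(d["image"][:,:,::-1],(800,600),interpolation=cv2.INTER_CUBIC))
    return d
def px(d,X):
    p=d["intrinsics"]@(d["R"]@np.array(X)+d["t"]); return ((p[:2]/p[2]+.5)/.64-.5).round(0)
E
python3 - <<'E'
from h import *
d=wrist("w1"); print(px(d,[.520,-.322,.193]),-d["R"].T@d["t"])
E
```

```text
clock: 3.4
eef_pos: [0.5206, -0.3204, 0.2885]
tcp_rot: [180.0, -0.0, 179.7]
contact_force: [-0.4, 0.4, -0.1]
finger_gap: 0.0853
gripper_force: 0.0
3.4 [ 0.5206 -0.3204  0.2885] [180.   -0.  179.7] [-0.4  0.4 -0.1] 0.0853
[397. 286.] [ 0.45213656 -0.31963692  0.45712483]
```

View pics/w1.png

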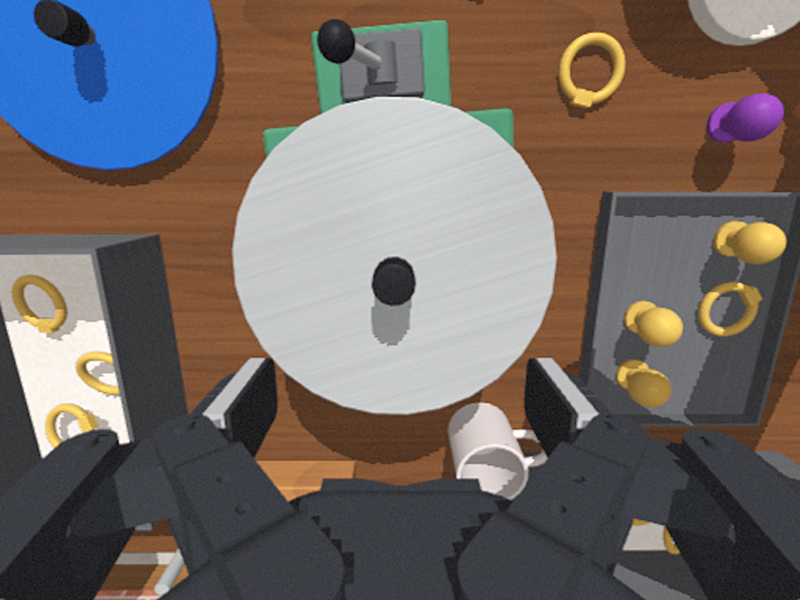

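The wrist view shows the lid's knob top at about (394,277), the disc centred near (395,255), and the lever ball at (337,41).

Run:
```python
from h import *
d=wrist(); T=robot.snapshot("top")
print(onz(d,394,276,.193),onz(d,394.5,255,.151),px(d,[.52,-.322,.151]),onz(d,337,41,.139))
# lid outline from threshold in both views
for n,I,box in(("w",d,(140,270,60,380)),("t",T,(150,240,270,380))):
    im=I["image"]; hsv=cv2.cvtColor(im,cv2.COLOR_RGB2HSV); m=((hsv[...,1]<25)&(hsv[...,2]>150)).astype(np.uint8)
    c=max(cv2.findContours(m,0,1)[0],key=cv2.contourArea); h=cv2.convexHull(c)[:,0,:]
    P=np.array([onz(I,(u+.5)/.64-.5,(v+.5)/.64-.5,.151)[:2] for u,v in h])
    A=np.c_[2*P,np.ones(len(P))];x=np.linalg.lstsq(A,(P**2).sum(1),rcond=None)[0];print(n,x[:2],np.sqrt(x[2]+x[:2]@x[:2]))
```

```text
3.45 [ 0.5207 -0.32    0.2887] [180.    0.  179.7] [ 0.7 -0.1 -0.3] 0.0855
[ 0.51319815 -0.32370878  0.193     ] [ 0.50686118 -0.32389855  0.151     ] [397. 272.] [ 0.36162287 -0.36194612  0.139     ]
w [ 0.51886563 -0.32476298] 0.12083800817760282
t [ 0.32793021 -0.12900039] 0.44515228373483035
```

```bash
python3 -m creep '[{"slide":[-0.04,-0.07,-0.7],"turn":0},{"slide":[0,0,-0.7],"turn":0},{"slide":[0,0,-0.7],"turn":0},{"slide":[0,0,-0.5],"turn":0},{"slide":[0,0,-0.3],"turn":0},{"slide":[0,0,0],"turn":0},{"slide":[0,0,0],"turn":0}]' && python3 -m creep '[{"slide":[0,0,0],"turn":0},{"slide":[0,0,0],"turn":0},{"slide":[0,0,0],"turn":0},{"slide":[0,0,0],"turn":0},{"slide":[0,0,0],"turn":0},{"slide":[0,0,0],"turn":0},{"slide":[0,0,0],"turn":0},{"slide":[0,0,0],"turn":0},{"slide":[0,0,0],"turn":0},{"slide":[0,0,0],"turn":0}]' 0 60
```

```text
clock: 4.25
eef_pos: [0.5192, -0.3238, 0.1737]
tcp_rot: [-180.0, 0.1, 179.7]
contact_force: [0.6, 0.5, 0.5]
finger_gap: 0.0857
gripper_force: 0.0
clock: 5.25
eef_pos: [0.5189, -0.3239, 0.1726]
tcp_rot: [-180.0, 0.0, 179.7]
contact_force: [0.2, 0.1, -0.7]
finger_gap: -0.0001
gripper_force: 0.0
```

Run:
```python
from h import *
d=wrist("w2"); S=robot.snapshot("side"); cv2.imwrite("pics/s2.png",cv2.resize(S["image"][100:230,200:400,::-1],(800,520),interpolation=cv2.INTER_CUBIC))
```

```text
5.25 [ 0.5189 -0.3239  0.1726] [-180.     0.   179.7] [ 0.2  0.1 -0.7] -0.0001
```

View pics/w2.png

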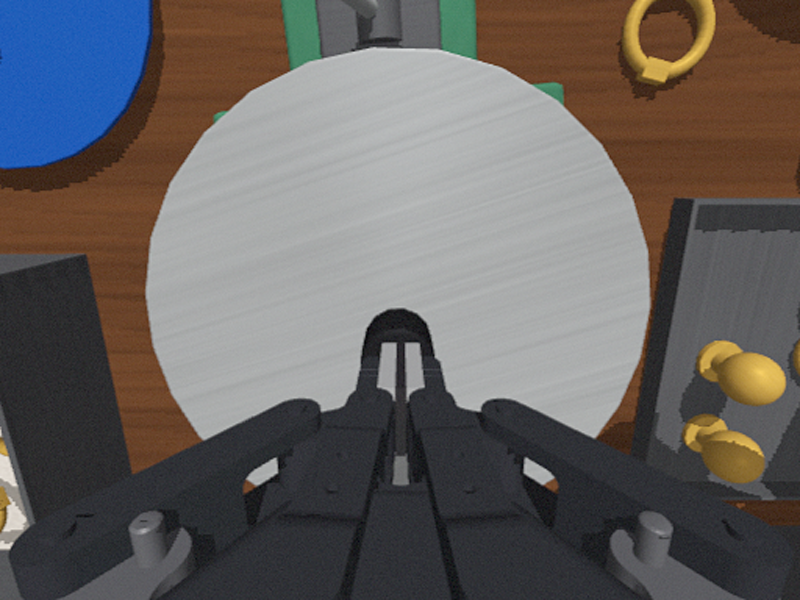

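View pics/s2.png

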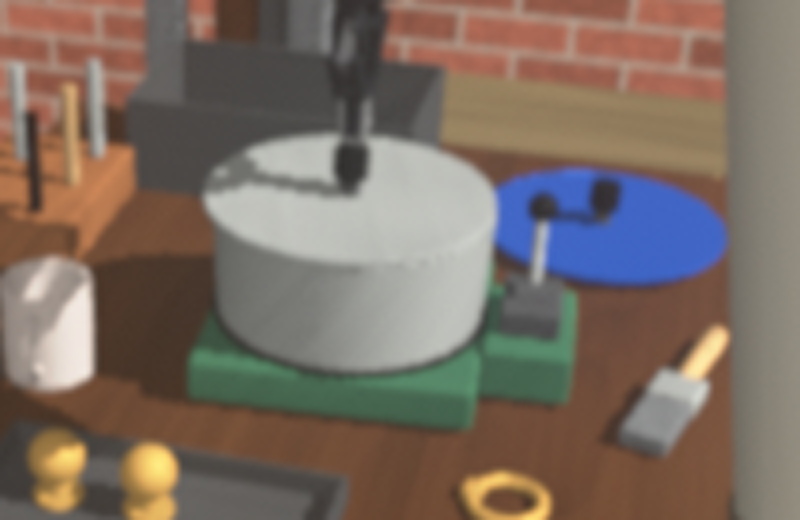

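The wrist view shows the shut fingers at about (400,350), over or behind the knob. The side crop shows them ending near (352,140), above the knob, which spans rows 140 to 190. I'll check this against projections.

Run:
```python
from h import *
d=wrist(); S=robot.snapshot("side")
print(robot.tip_reach)
for n,X in [("tip",(.519,-.324,.1646)),("tcp",(.519,-.324,.1726)),("grasp",(.519,-.324,.1836)),("knobtop",(.519,-.324,.193)),("knobbot",(.519,-.324,.165)),("knobfront",(.504,-.324,.193)),("knobfrontbot",(.504,-.324,.165)),("rimfront",(.398,-.324,.151))]:
    p=(px(S,X)+.5)*.64-.5; print(n,"wrist",px(d,X),"sidecrop",(p-[200,100])*4)
```

```text
5.35 [ 0.5189 -0.3239  0.1726] [-180.    -0.   179.7] [ 0.  -0.   0.3] -0.0003
0.008
tip wrist [399. 336.] sidecrop [346.16 175.28]
tcp wrist [399. 343.] sidecrop [348.72 167.6 ]
grasp wrist [399. 353.] sidecrop [348.72 154.8 ]
knobtop wrist [399. 363.] sidecrop [348.72 144.56]
knobbot wrist [399. 336.] sidecrop [346.16 175.28]
knobfront wrist [399. 326.] sidecrop [366.64 144.56]
knobfrontbot wrist [399. 305.] sidecrop [364.08 177.84]
rimfront wrist [397.  46.] sidecrop [492.08 208.56]
```

Run:
```python
from h import *
d=wrist(); S=robot.snapshot("side")
a=cv2.resize(d["image"][185:325,205:305,::-1],(430,600),interpolation=cv2.INTER_CUBIC)
b=cv2.resize(S["image"][110:155,270:305,::-1],(370,600)[:2],interpolation=cv2.INTER_CUBIC)
im=np.hstack([a,b]); im=(255*(im/255.)**.5).astype(np.uint8); cv2.imwrite("pics/z3.png",im)
```

```text
5.45 [ 0.5189 -0.3239  0.1726] [-180.    -0.   179.7] [-1.   0.1  0.5] -0.0002
```

View pics/z3.png

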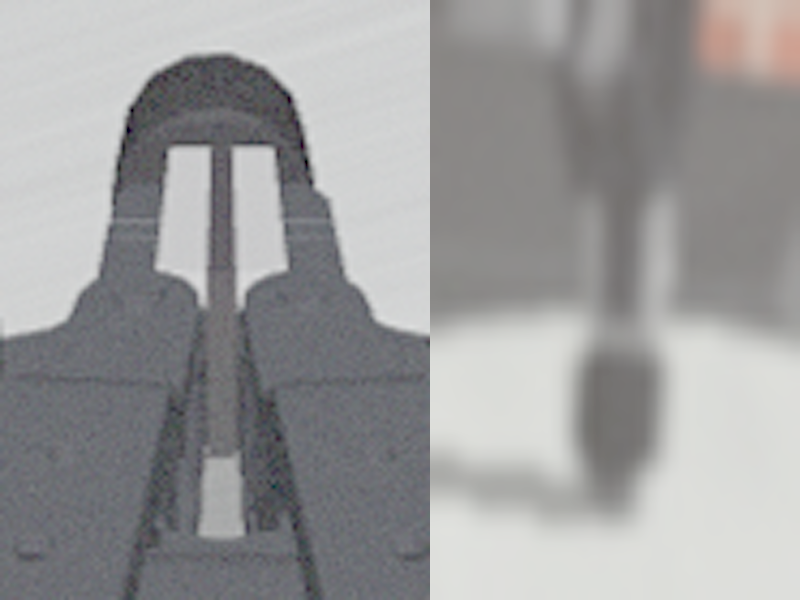

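The zoom shows the fingers fully shut with their tips right at the knob's top. So the real tips sit about 28 mm higher than the stated tip offset puts them. I'll open, go lower in guarded steps, and measure again.

```bash
python3 -m creep '[{"slide":[0,0,0.6],"turn":0},{"slide":[0,0,0],"turn":0},{"slide":[0,0,0],"turn":0},{"slide":[0,0,0],"turn":0},{"slide":[0,0,0],"turn":0},{"slide":[0,0,0],"turn":0},{"slide":[0,0,0],"turn":0}]' 1 && python3 -m creep '[{"slide":[0,0,-0.4],"turn":0},{"slide":[0,0,-0.3],"turn":0},{"slide":[0,0,-0.2],"turn":0},{"slide":[0,0,-0.15],"turn":0},{"slide":[0,0,0],"turn":0},{"slide":[0,0,0],"turn":0}]'
python3 - <<'E'
from h import *
d=wrist(); S=robot.snapshot("side")
a=cv2.resize(d["image"][185:325,120:390,::-1],(0,0),fx=1.6,fy=1.6,interpolation=cv2.INTER_CUBIC)
b=cv2.resize(S["image"][100:160,250:325,::-1],(0,0),fx=5,fy=5,interpolation=cv2.INTER_CUBIC)
H=max(a.shape[0],b.shape[0]); p=lambda i:cv2.copyMakeBorder(i,0,H-i.shape[0],0,0,0)
im=np.hstack([p(a),p(b)])[:, :800]; im=(255*(im/255.)**.5).astype(np.uint8); cv2.imwrite("pics/z4.png",im); print(a.shape,b.shape)
E
```

```text
clock: 6.25
eef_pos: [0.5188, -0.3239, 0.1963]
tcp_rot: [180.0, -0.0, 179.7]
contact_force: [0.3, -0.3, 0.0]
finger_gap: 0.0855
gripper_force: 0.0
clock: 6.85
eef_pos: [0.519, -0.324, 0.1549]
tcp_rot: [-180.0, 0.0, 179.7]
contact_force: [0.1, 1.0, -0.1]
finger_gap: 0.0855
gripper_force: 0.0
6.85 [ 0.519  -0.324   0.1549] [-180.     0.   179.7] [ 0.1  1.  -0.1] 0.0855
(224, 432, 3) (300, 375, 3)
```

View pics/z4.png

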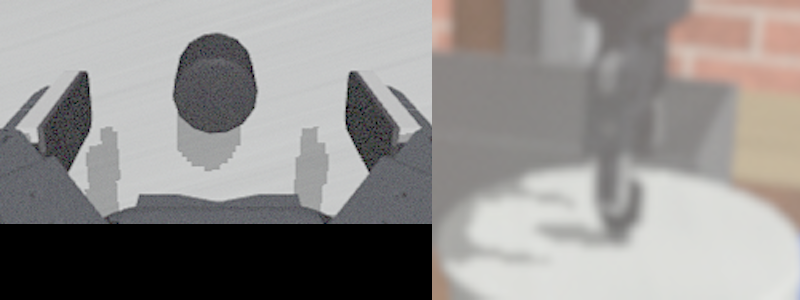

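The wrist crop shows the knob top centred between the open fingers, matching its prediction, with the tips well clear of the disc. I'll go 13 mm lower and close.

```bash
python3 -m creep '[{"slide":[0,0,-0.15],"turn":0},{"slide":[0,0,-0.17],"turn":0},{"slide":[0,0,0],"turn":0},{"slide":[0,0,0],"turn":0}]' && python3 -m creep '[{"slide":[0,0,0],"turn":0},{"slide":[0,0,0],"turn":0},{"slide":[0,0,0],"turn":0},{"slide":[0,0,0],"turn":0},{"slide":[0,0,0],"turn":0},{"slide":[0,0,0],"turn":0},{"slide":[0,0,0],"turn":0},{"slide":[0,0,0],"turn":0}]' 0 60
```

```text
clock: 7.35
eef_pos: [0.5188, -0.3239, 0.1415]
tcp_rot: [180.0, -0.0, 179.7]
contact_force: [-0.2, -0.6, -0.3]
finger_gap: 0.0852
gripper_force: 0.0
clock: 8.15
eef_pos: [0.519, -0.3241, 0.1423]
tcp_rot: [-180.0, 0.0, 179.7]
contact_force: [-1.0, -0.8, 6.1]
finger_gap: 0.0285
gripper_force: 59.1
```

```bash
python3 -m creep '[{"slide":[0,0,0.15],"turn":0},{"slide":[0,0,0.3],"turn":0},{"slide":[0,0,0.5],"turn":0},{"slide":[0,0,0.7],"turn":0},{"slide":[0,0,0.7],"turn":0},{"slide":[0,0,0.3],"turn":0},{"slide":[0,0,0],"turn":0},{"slide":[0,0,0],"turn":0}]'
python3 - <<'E'
from h import *
d=wrist(); S=robot.snapshot("side")
a=cv2.resize(d["image"][::,::,::-1],(400,300))
b=cv2.resize(S["image"][70:190,200:360,::-1],(400,300),interpolation=cv2.INTER_CUBIC)
cv2.imwrite("pics/z5.png",np.hstack([a,b]))
E
```

```text
clock: 8.95
eef_pos: [0.5187, -0.3238, 0.2466]
tcp_rot: [180.0, -0.1, 179.7]
contact_force: [-0.1, -0.2, -5.1]
finger_gap: 0.0282
gripper_force: 59.7
8.95 [ 0.5187 -0.3238  0.2466] [ 1.800e+02 -1.000e-01  1.797e+02] [-0.1 -0.2 -5.1] 0.0282
```

View pics/z5.png

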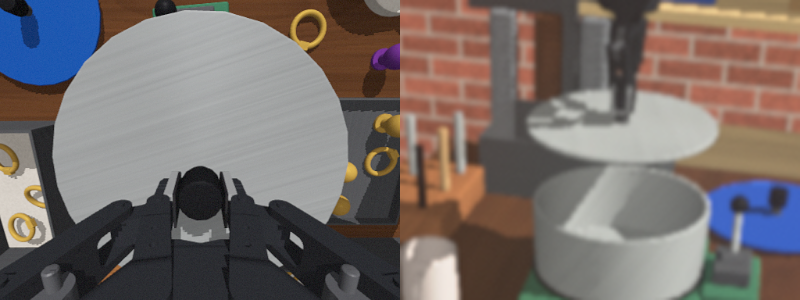

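The lid is held level and clear of the tub. I'll carry it to the mat.

```bash
python3 -m creep '[{"slide":[0,0.4,0],"turn":0},{"slide":[0,0.7,0],"turn":0},{"slide":[0,0.9,0],"turn":0},{"slide":[0,0.9,0],"turn":0},{"slide":[0,0.9,0],"turn":0},{"slide":[0,0.9,0],"turn":0},{"slide":[0,0.9,0],"turn":0},{"slide":[0,0.9,0],"turn":0},{"slide":[0,0.9,0],"turn":0},{"slide":[0,0.9,0],"turn":0},{"slide":[0,0.9,0],"turn":0},{"slide":[0,0.9,0],"turn":0},{"slide":[0,0.9,0],"turn":0},{"slide":[0,0.9,0],"turn":0},{"slide":[0,0.9,0],"turn":0},{"slide":[0,0.9,0],"turn":0},{"slide":[0,0.9,0],"turn":0},{"slide":[0,0.9,0],"turn":0},{"slide":[0,0.5,0],"turn":0},{"slide":[0,0.3,0],"turn":0}]' && python3 -m creep '[{"slide":[-0.05,0,-0.5],"turn":0},{"slide":[0,0,-0.8],"turn":0},{"slide":[0,0,-0.9],"turn":0},{"slide":[0,0,-0.9],"turn":0},{"slide":[0,0,-0.9],"turn":0},{"slide":[0,0,-0.7],"turn":0},{"slide":[0,0,-0.4],"turn":0},{"slide":[0,0,0],"turn":0},{"slide":[0,0,0],"turn":0}]'
```

```text
clock: 11.05
eef_pos: [0.5178, 0.3299, 0.2467]
tcp_rot: [-180.0, -0.1, 179.8]
contact_force: [0.8, -0.1, -3.7]
finger_gap: 0.0281
gripper_force: 59.9
clock: 11.95
eef_pos: [0.5169, 0.3279, 0.0443]
tcp_rot: [-180.0, 0.0, 179.7]
contact_force: [-0.1, -0.5, -3.6]
finger_gap: 0.0282
gripper_force: 59.8
```

```bash
python3 -m creep '[{"slide":[0,0,-0.4],"turn":0},{"slide":[0,0,-0.2],"turn":0},{"slide":[0,0,-0.1],"turn":0},{"slide":[0,0,0],"turn":0},{"slide":[0,0,0],"turn":0}]'; python3 -m creep '[{"slide":[0,0,-0.05],"turn":0},{"slide":[0,0,0],"turn":0},{"slide":[0,0,0],"turn":0}]'; python3 -m creep '[{"slide":[0,0,-0.05],"turn":0},{"slide":[0,0,0],"turn":0},{"slide":[0,0,0],"turn":0}]'
```

```text
clock: 12.45
eef_pos: [0.5172, 0.3282, 0.0164]
tcp_rot: [180.0, 0.0, 179.7]
contact_force: [-0.4, -0.5, -4.0]
finger_gap: 0.0281
gripper_force: 60.1
clock: 12.75
eef_pos: [0.5169, 0.3281, 0.0139]
tcp_rot: [-180.0, 0.0, 179.7]
contact_force: [0.1, 1.1, -4.2]
finger_gap: 0.028
gripper_force: 60.1
clock: 13.05
eef_pos: [0.5169, 0.3281, 0.0117]
tcp_rot: [-180.0, -0.0, 179.7]
contact_force: [-0.3, 0.6, -4.1]
finger_gap: 0.0282
gripper_force: 60.1
```

```bash
for i in 1 2; do python3 -m creep '[{"slide":[0,0,-0.03],"turn":0},{"slide":[0,0,0],"turn":0},{"slide":[0,0,0],"turn":0}]' | grep -E "eef|contact"; done
```

```text
eef_pos: [0.517, 0.3282, 0.011]
contact_force: [-3.1, -1.6, 5.2]
eef_pos: [0.5171, 0.3282, 0.011]
contact_force: [-9.5, -4.5, 21.1]
```

```bash
python3 -m creep '[{"slide":[0,0,0.04],"turn":0},{"slide":[0,0,0],"turn":0},{"slide":[0,0,0],"turn":0}]'; python3 -m creep '[{"slide":[0,0,0],"turn":0},{"slide":[0,0,0],"turn":0},{"slide":[0,0,0],"turn":0},{"slide":[0,0,0],"turn":0},{"slide":[0,0,0],"turn":0},{"slide":[0,0,0],"turn":0},{"slide":[0,0,0],"turn":0},{"slide":[0,0,0.4],"turn":0},{"slide":[0,0,0.8],"turn":0},{"slide":[0,0,0.9],"turn":0},{"slide":[0,0,0.9],"turn":0},{"slide":[0,0,0.9],"turn":0},{"slide":[0,-0.4,0],"turn":0},{"slide":[0,-0.8,0],"turn":0},{"slide":[0,-0.8,0],"turn":0},{"slide":[0,-0.8,0],"turn":0},{"slide":[0,0,0],"turn":0},{"slide":[0,0,0],"turn":0}]' 1
python3 - <<'E'
from h import *
d=wrist("w6"); T=robot.snapshot("top"); cv2.imwrite("pics/t6.png",cv2.resize(T["image"][110:240,60:270,::-1],(800,495),interpolation=cv2.INTER_CUBIC))
for X in [(.6776,-.0444,.04),(.6053,-.046,.04),(.5178,.039,.04)]: print(px(d,X),((px(T,X)+.5)*.64-.5-[60,110])*800/210)
E
```

```text
clock: 13.95
eef_pos: [0.517, 0.3281, 0.0111]
tcp_rot: [180.0, 0.0, 179.7]
contact_force: [-1.0, -0.8, 2.7]
finger_gap: 0.028
gripper_force: 60.9
clock: 15.75
eef_pos: [0.5169, 0.2155, 0.1668]
tcp_rot: [180.0, -0.0, 179.6]
contact_force: [0.4, 0.8, -0.7]
finger_gap: 0.0854
gripper_force: 0.0
15.75 [0.5169 0.2155 0.1668] [180.   -0.  179.6] [ 0.4  0.8 -0.7] 0.0854
[ 89. 467.] [665.52380952 155.65714286]
[ 68. 388.] [665.52380952 238.55238095]
[158. 279.] [563.12380952 338.51428571]
```

View pics/t6.png

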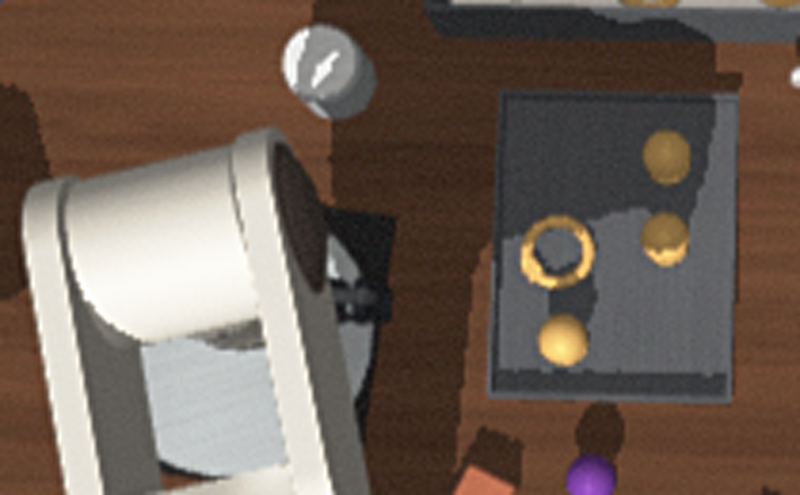

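All three knobs stand where they were measured, at (665,155), (666,240) and (563,339) in the crop. I'll pick the nearest one first.

```bash
python3 -m creep '[{"slide":[0.03,-0.5,0],"turn":0},{"slide":[0,-0.8,0],"turn":0},{"slide":[0,-0.9,0],"turn":0},{"slide":[0,-0.9,0],"turn":0},{"slide":[0,-0.8,0],"turn":0},{"slide":[0,-0.5,-0.3],"turn":0},{"slide":[0,0,-0.6],"turn":0},{"slide":[0,0,-0.7],"turn":0},{"slide":[0,0,-0.5],"turn":0},{"slide":[0,0,0],"turn":0},{"slide":[0,0,0],"turn":0}]' 0.75 40
python3 - <<'E'
from h import *
d=wrist("w7"); X=np.array([.5178,.039,.04]); print(px(d,X),px(d,X+[0,0,.021]))
E
```

```text
clock: 16.95
eef_pos: [0.5183, 0.0406, 0.0834]
tcp_rot: [-180.0, -0.0, 179.7]
contact_force: [0.5, 0.5, 0.5]
finger_gap: 0.064
gripper_force: 0.0
16.95 [0.5183 0.0406 0.0834] [-180.    -0.   179.7] [0.5 0.5 0.5] 0.064
[397. 311.] [396. 324.]
```

View pics/w7.png

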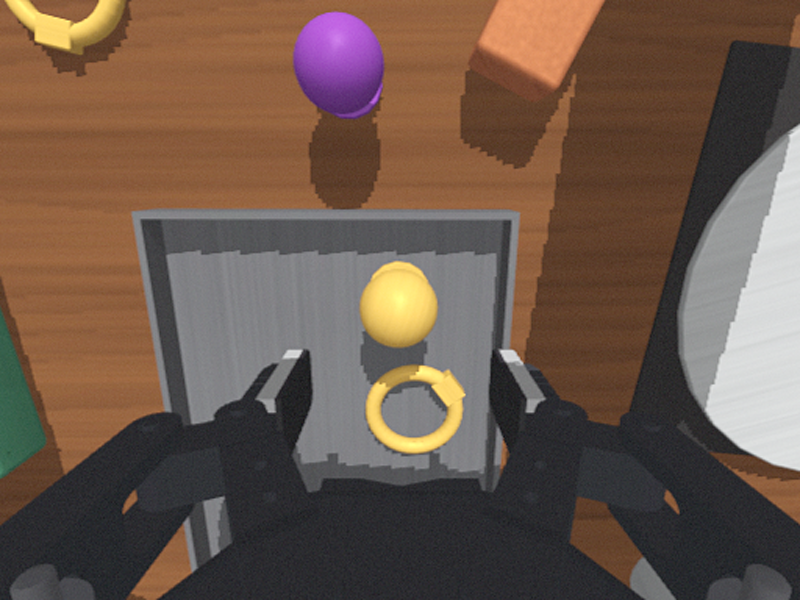

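The ball is at (399,308) and was predicted at (397,311), so it is centred between the fingers. I'll descend and grip.

```bash
python3 -m creep '[{"slide":[-0.04,-0.04,-0.7],"turn":0},{"slide":[0,0,-0.7],"turn":0},{"slide":[0,0,-0.5],"turn":0},{"slide":[0,0,-0.23],"turn":0},{"slide":[0,0,0],"turn":0},{"slide":[0,0,0],"turn":0}]' && python3 -m creep '[{"slide":[0,0,0],"turn":0},{"slide":[0,0,0],"turn":0},{"slide":[0,0,0],"turn":0},{"slide":[0,0,0],"turn":0},{"slide":[0,0,0],"turn":0},{"slide":[0,0,0],"turn":0},{"slide":[0,0,0],"turn":0}]' 0 40
```

```text
clock: 17.6
eef_pos: [0.5173, 0.0385, -0.0009]
tcp_rot: [-180.0, 0.1, 179.7]
contact_force: [0.5, -0.7, -0.3]
finger_gap: 0.064
gripper_force: 0.0
clock: 18.3
eef_pos: [0.5173, 0.0385, -0.0008]
tcp_rot: [-180.0, 0.1, 179.7]
contact_force: [-2.4, -0.0, 10.3]
finger_gap: 0.0401
gripper_force: 38.9
```

Gripped: the gap matches the ball. I'll lift it and carry it over the tub.

```bash
python3 -m creep '[{"slide":[0,0,0.2],"turn":0},{"slide":[0,0,0.5],"turn":0},{"slide":[0,0,0.9],"turn":0},{"slide":[0,0,0.9],"turn":0},{"slide":[0,0,0.9],"turn":0},{"slide":[0,0,0.9],"turn":0},{"slide":[0,-0.4,0.6],"turn":0},{"slide":[-0.1,-0.8,0],"turn":0},{"slide":[-0.1,-0.9,0],"turn":0},{"slide":[-0.2,-0.9,0],"turn":0},{"slide":[-0.2,-0.9,0],"turn":0},{"slide":[-0.2,-0.9,0],"turn":0},{"slide":[-0.2,-0.9,0],"turn":0},{"slide":[-0.1,-0.9,0],"turn":0},{"slide":[-0.1,-0.9,0],"turn":0},{"slide":[0,-0.8,0],"turn":0},{"slide":[0,-0.5,0],"turn":0},{"slide":[0,-0.24,0],"turn":0},{"slide":[0,0,0],"turn":0},{"slide":[0,0,0],"turn":0}]'
python3 - <<'E'
from h import *
d=wrist("w8");T=robot.snapshot("top");S=robot.snapshot("side")
cv2.imwrite("pics/c8.png",np.hstack([cv2.resize(d["image"][...,::-1],(400,300)),cv2.resize(S["image"][70:190,200:360,::-1],(400,300))]))
E
```

```text
clock: 20.3
eef_pos: [0.4687, -0.3221, 0.1939]
tcp_rot: [180.0, -0.0, 179.7]
contact_force: [0.3, 0.5, -1.2]
finger_gap: 0.0397
gripper_force: 40.8
20.3 [ 0.4687 -0.3221  0.1939] [180.   -0.  179.7] [ 0.3  0.5 -1.2] 0.0397
```

View pics/c8.png

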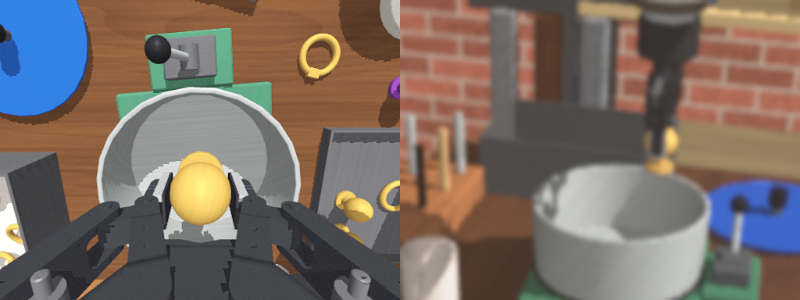

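The knob hangs upright inside the rim. I'll lower it.

```bash
python3 -m creep '[{"slide":[0.02,0,-0.4],"turn":0},{"slide":[0,0,-0.7],"turn":0},{"slide":[0,0,-0.8],"turn":0},{"slide":[0,0,-0.8],"turn":0},{"slide":[0,0,-0.5],"turn":0},{"slide":[0,0,-0.25],"turn":0},{"slide":[0,0,-0.1],"turn":0},{"slide":[0,0,0],"turn":0},{"slide":[0,0,0],"turn":0}]'; for i in 1 2 ; do python3 -m creep '[{"slide":[0,0,-0.04],"turn":0},{"slide":[0,0,0],"turn":0},{"slide":[0,0,0],"turn":0}]' | grep -E "eef|contact"; done
```

```text
clock: 21.35
eef_pos: [0.4698, -0.3234, 0.0529]
tcp_rot: [-179.9, 0.1, 179.7]
contact_force: [-0.6, 0.5, -1.7]
finger_gap: 0.0397
gripper_force: 40.7
eef_pos: [0.4694, -0.3232, 0.0505]
contact_force: [-0.0, 0.2, -2.2]
eef_pos: [0.4693, -0.3231, 0.0485]
contact_force: [0.9, 0.5, -1.6]
```

```bash
for i in 1 2 ; do python3 -m creep '[{"slide":[0,0,-0.03],"turn":0},{"slide":[0,0,0],"turn":0},{"slide":[0,0,0],"turn":0}]' | grep -E "eef|contact"; done
```

```text
eef_pos: [0.4693, -0.3231, 0.0473]
contact_force: [1.0, -0.4, -1.7]
eef_pos: [0.4693, -0.3232, 0.0463]
contact_force: [0.3, 0.9, 1.3]
```

Touchdown at the predicted height. I'll release, rise and head for the next knob.

```bash
python3 -m creep '[{"slide":[0,0,0],"turn":0},{"slide":[0,0,0],"turn":0},{"slide":[0,0,0],"turn":0},{"slide":[0,0,0],"turn":0},{"slide":[0,0,0.2],"turn":0},{"slide":[0,0,0.5],"turn":0},{"slide":[0,0,0.8],"turn":0},{"slide":[0,0,0.8],"turn":0},{"slide":[0,0,0.8],"turn":0},{"slide":[0.3,0.6,0.2],"turn":0},{"slide":[0.5,0.8,0],"turn":0},{"slide":[0.5,0.8,0],"turn":0},{"slide":[0.5,0.8,0],"turn":0},{"slide":[0.5,0.8,0],"turn":0},{"slide":[0.5,0.8,0],"turn":0},{"slide":[0.4,0.8,0],"turn":0},{"slide":[0.2,0.8,0],"turn":0},{"slide":[0,0.7,0],"turn":0},{"slide":[0,0,0],"turn":0},{"slide":[0,0,0],"turn":0}]' 0.72
python3 - <<'E'
from h import *
d=wrist();S=robot.snapshot("side")
for n,I,rng in(("w",d,None),("s",S,None)):
    hsv=cv2.cvtColor(I["image"],cv2.COLOR_RGB2HSV); m=((hsv[...,0]>12)&(hsv[...,0]<30)&(hsv[...,1]>130)&(hsv[...,2]>70)).astype(np.uint8)
    k,l,s,c=cv2.connectedComponentsWithStats(m)
    print(n,[(((c[i]+.5)/.64-.5).round(0).tolist(),int(s[i,4])) for i in range(1,k) if s[i,4]>60])
for X in [(.6776,-.0444,.04),(.6053,-.046,.04)]: print(px(d,X),px(S,X))
b=np.hstack([cv2.resize(d["image"][...,::-1],(400,300)),cv2.resize(S["image"][...,::-1],(400,300))]); cv2.imwrite("pics/c9.png",b)
E
```

```text
clock: 24.55
eef_pos: [0.6053, -0.0468, 0.1787]
tcp_rot: [-180.0, 0.0, 179.8]
contact_force: [0.4, -0.0, 0.8]
finger_gap: 0.0613
gripper_force: 0.0
24.55 [ 0.6053 -0.0468  0.1787] [-180.     0.   179.8] [ 0.4 -0.   0.8] 0.0613
w [([192.0, 12.0], 197), ([240.0, 8.0], 67), ([310.0, 9.0], 86), ([395.0, 11.0], 496), ([525.0, 10.0], 216), ([240.0, 26.0], 67), ([433.0, 35.0], 75), ([260.0, 41.0], 95), ([382.0, 59.0], 769), ([568.0, 52.0], 388), ([254.0, 111.0], 2080), ([603.0, 76.0], 198), ([262.0, 252.0], 3399), ([307.0, 170.0], 69), ([279.0, 185.0], 145), ([519.0, 252.0], 895), ([401.0, 272.0], 863), ([659.0, 271.0], 94), ([622.0, 294.0], 92), ([720.0, 328.0], 233), ([303.0, 340.0], 175), ([402.0, 356.0], 1009), ([774.0, 345.0], 138), ([733.0, 345.0], 68), ([596.0, 360.0], 72), ([738.0, 376.0], 1096), ([213.0, 364.0], 82), ([72.0, 367.0], 84), ([98.0, 379.0], 214), ([238.0, 378.0], 226), ([656.0, 383.0], 76), ([167.0, 388.0], 115), ([32.0, 398.0], 213), ([322.0, 420.0], 307), ([629.0, 406.0], 106), ([444.0, 429.0], 113), ([28.0, 473.0], 1382), ([786.0, 505.0], 72), ([184.0, 552.0], 237), ([581.0, 544.0], 178), ([155.0, 586.0], 348)]
s [([334.0, 340.0], 177), ([368.0, 347.0], 125), ([510.0, 352.0], 241)]
[403. 361.] [333. 334.]
[401. 273.] [369. 340.]
```

View pics/c9.png

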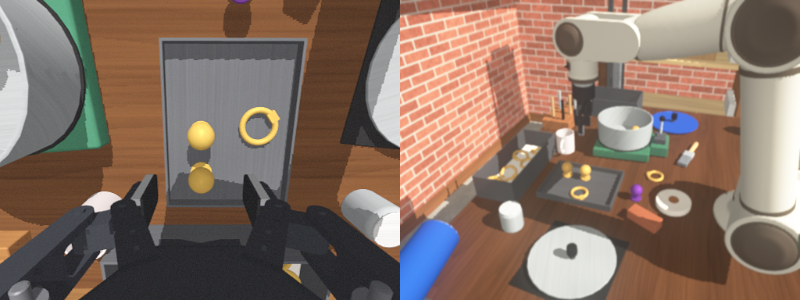

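Both remaining knobs are in place, seen at (401,272) and (402,356) against predictions of (401,273) and (403,361). The lid lies on the mat and the first knob is in the tub.

```bash
python3 -m creep '[{"slide":[0,0.02,-0.4],"turn":0},{"slide":[0,0,-0.8],"turn":0},{"slide":[0,0,-0.8],"turn":0},{"slide":[0,0,-0.8],"turn":0},{"slide":[0,0,-0.8],"turn":0},{"slide":[0,0,-0.6],"turn":0},{"slide":[0,0,-0.29],"turn":0},{"slide":[0,0,0],"turn":0},{"slide":[0,0,0],"turn":0}]' && python3 -m creep '[{"slide":[0,0,0],"turn":0},{"slide":[0,0,0],"turn":0},{"slide":[0,0,0],"turn":0},{"slide":[0,0,0],"turn":0},{"slide":[0,0,0],"turn":0},{"slide":[0,0,0],"turn":0},{"slide":[0,0,0],"turn":0}]' 0 40
```

```text
clock: 25.55
eef_pos: [0.6059, -0.0468, -0.0003]
tcp_rot: [-180.0, 0.1, 179.7]
contact_force: [0.6, 0.5, -0.5]
finger_gap: 0.0614
gripper_force: 0.0
clock: 26.25
eef_pos: [0.6061, -0.0466, 0.0003]
tcp_rot: [-180.0, 0.1, 179.7]
contact_force: [-2.1, 0.0, 8.2]
finger_gap: 0.04
gripper_force: 39.3
```

```bash
python3 -m creep '[{"slide":[0,0,0.2],"turn":0},{"slide":[0,0,0.5],"turn":0},{"slide":[0,0,0.9],"turn":0},{"slide":[0,0,0.9],"turn":0},{"slide":[0,0,0.9],"turn":0},{"slide":[0,0,0.9],"turn":0},{"slide":[-0.1,-0.31,0.5],"turn":0},{"slide":[-0.3,-0.7,0],"turn":0},{"slide":[-0.3,-0.9,0],"turn":0},{"slide":[-0.3,-0.9,0],"turn":0},{"slide":[-0.3,-0.9,0],"turn":0},{"slide":[-0.3,-0.9,0],"turn":0},{"slide":[-0.3,-0.9,0],"turn":0},{"slide":[-0.2,-0.8,0],"turn":0},{"slide":[-0.07,-0.4,0],"turn":0},{"slide":[0,-0.2,0],"turn":0},{"slide":[0,0,0],"turn":0},{"slide":[0,0,0],"turn":0}]' && python3 -m creep '[{"slide":[0,0,-0.4],"turn":0},{"slide":[0,0,-0.7],"turn":0},{"slide":[0,0,-0.8],"turn":0},{"slide":[0,0,-0.8],"turn":0},{"slide":[0,0,-0.5],"turn":0},{"slide":[0,0,-0.25],"turn":0},{"slide":[0,0,-0.05],"turn":0},{"slide":[0,0,0],"turn":0},{"slide":[0,0,0],"turn":0}]'
```

```text
clock: 28.05
eef_pos: [0.5189, -0.3217, 0.1907]
tcp_rot: [180.0, 0.0, 179.7]
contact_force: [-0.5, 0.5, -1.1]
finger_gap: 0.0398
gripper_force: 40.7
clock: 28.95
eef_pos: [0.5191, -0.3229, 0.0519]
tcp_rot: [-179.9, 0.1, 179.7]
contact_force: [0.1, 0.1, -1.1]
finger_gap: 0.0397
gripper_force: 40.7
```

```bash
for i in 1 2 3 ; do python3 -m creep '[{"slide":[0,0,-0.04],"turn":0},{"slide":[0,0,0],"turn":0},{"slide":[0,0,0],"turn":0}]' | grep -E "eef|contact"; done
```

```text
eef_pos: [0.5185, -0.3228, 0.0492]
contact_force: [-0.7, -0.5, -1.4]
eef_pos: [0.5185, -0.3228, 0.0474]
contact_force: [-0.7, -0.2, -0.1]
eef_pos: [0.5187, -0.3229, 0.0473]
contact_force: [-5.3, 3.7, 17.7]
```

```bash
python3 -m creep '[{"slide":[0,0,0.03],"turn":0},{"slide":[0,0,0],"turn":0}]' | grep contact; python3 -m creep '[{"slide":[0,0,0],"turn":0},{"slide":[0,0,0],"turn":0},{"slide":[0,0,0],"turn":0},{"slide":[0,0,0],"turn":0},{"slide":[0,0,0.2],"turn":0},{"slide":[0,0,0.5],"turn":0},{"slide":[0,0,0.8],"turn":0},{"slide":[0,0,0.8],"turn":0},{"slide":[0,0,0.8],"turn":0},{"slide":[0.2,0.5,0.2],"turn":0},{"slide":[0.5,0.8,0],"turn":0},{"slide":[0.5,0.8,0],"turn":0},{"slide":[0.5,0.8,0],"turn":0},{"slide":[0.5,0.8,0],"turn":0},{"slide":[0.5,0.8,0],"turn":0},{"slide":[0.5,0.8,0],"turn":0},{"slide":[0.5,0.8,0],"turn":0},{"slide":[0.27,0.66,0],"turn":0},{"slide":[0,0,0],"turn":0},{"slide":[0,0,0],"turn":0}]' 0.72
python3 - <<'E'
from h import *
d=wrist();S=robot.snapshot("side")
for X in [(.6776,-.0444,.04)]: print(px(d,X),px(S,X))
b=np.hstack([cv2.resize(d["image"][...,::-1],(400,300)),cv2.resize(S["image"][80:260,140:380,::-1],(400,300))]); cv2.imwrite("pics/c10.png",b)
E
```

```text
contact_force: [-1.6, 1.1, 7.7]
clock: 32.05
eef_pos: [0.6773, -0.0519, 0.1792]
tcp_rot: [-180.0, -0.0, 179.8]
contact_force: [-0.8, -1.3, -0.0]
finger_gap: 0.0615
gripper_force: 0.0
32.05 [ 0.6773 -0.0519  0.1792] [-180.    -0.   179.8] [-0.8 -1.3 -0. ] 0.0615
[410. 273.] [333. 334.]
```

View pics/c10.png

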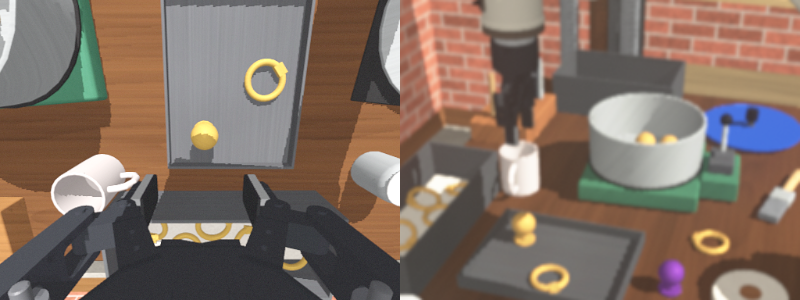

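The last knob is in place, seen at (408,270) and predicted at (410,273). Two balls are visible in the tub.

```bash
python3 -m creep '[{"slide":[0,0.17,-0.4],"turn":0},{"slide":[0,0,-0.8],"turn":0},{"slide":[0,0,-0.8],"turn":0},{"slide":[0,0,-0.8],"turn":0},{"slide":[0,0,-0.8],"turn":0},{"slide":[0,0,-0.6],"turn":0},{"slide":[0,0,-0.29],"turn":0},{"slide":[0,0,0],"turn":0},{"slide":[0,0,0],"turn":0}]' && python3 -m creep '[{"slide":[0,0,0],"turn":0},{"slide":[0,0,0],"turn":0},{"slide":[0,0,0],"turn":0},{"slide":[0,0,0],"turn":0},{"slide":[0,0,0],"turn":0},{"slide":[0,0,0],"turn":0},{"slide":[0,0,0],"turn":0}]' 0 40
```

```text
clock: 33.05
eef_pos: [0.6778, -0.0461, 0.0007]
tcp_rot: [-180.0, 0.1, 179.7]
contact_force: [-0.0, 0.1, 0.2]
finger_gap: 0.0617
gripper_force: 0.0
clock: 33.75
eef_pos: [0.6781, -0.0456, 0.0013]
tcp_rot: [-180.0, 0.1, 179.7]
contact_force: [-1.9, -0.8, 8.6]
finger_gap: 0.0397
gripper_force: 39.5
```

```bash
python3 -m creep '[{"slide":[0,0,0.2],"turn":0},{"slide":[0,0,0.5],"turn":0},{"slide":[0,0,0.9],"turn":0},{"slide":[0,0,0.9],"turn":0},{"slide":[0,0,0.9],"turn":0},{"slide":[0,0,0.9],"turn":0},{"slide":[-0.3,-0.33,0.5],"turn":0},{"slide":[-0.5,-0.7,0],"turn":0},{"slide":[-0.5,-0.9,0],"turn":0},{"slide":[-0.5,-0.9,0],"turn":0},{"slide":[-0.4,-0.9,0],"turn":0},{"slide":[-0.3,-0.9,0],"turn":0},{"slide":[-0.22,-0.9,0],"turn":0},{"slide":[0,-0.8,0],"turn":0},{"slide":[0,-0.4,0],"turn":0},{"slide":[0,-0.2,0],"turn":0},{"slide":[0,0,0],"turn":0},{"slide":[0,0,0],"turn":0}]' && python3 -m creep '[{"slide":[0,0,-0.4],"turn":0},{"slide":[0,0,-0.7],"turn":0},{"slide":[0,0,-0.8],"turn":0},{"slide":[0,0,-0.8],"turn":0},{"slide":[0,0,-0.5],"turn":0},{"slide":[0,0,-0.25],"turn":0},{"slide":[0,0,-0.02],"turn":0},{"slide":[0,0,0],"turn":0},{"slide":[0,0,0],"turn":0}]';  for i in 1 2 ; do python3 -m creep '[{"slide":[0,0,-0.04],"turn":0},{"slide":[0,0,0],"turn":0},{"slide":[0,0,0],"turn":0}]' | grep -E "eef|contact"; done
```

```text
clock: 35.55
eef_pos: [0.5686, -0.3217, 0.1914]
tcp_rot: [180.0, -0.0, 179.7]
contact_force: [-0.0, 0.1, -2.0]
finger_gap: 0.0397
gripper_force: 40.7
clock: 36.45
eef_pos: [0.5691, -0.3229, 0.0541]
tcp_rot: [-179.9, 0.1, 179.7]
contact_force: [-0.3, -0.5, -1.8]
finger_gap: 0.04
gripper_force: 40.7
eef_pos: [0.5685, -0.3228, 0.0512]
contact_force: [0.4, -0.3, -1.4]
eef_pos: [0.5684, -0.3227, 0.0493]
contact_force: [0.2, 0.7, -2.2]
```

```bash
for i in 1 2 ; do python3 -m creep '[{"slide":[0,0,-0.025],"turn":0},{"slide":[0,0,0],"turn":0},{"slide":[0,0,0],"turn":0}]' | grep -E "eef|contact"; done
```

```text
eef_pos: [0.5685, -0.3228, 0.0484]
contact_force: [-0.2, -0.7, 0.0]
eef_pos: [0.5686, -0.3228, 0.0483]
contact_force: [-4.9, 2.3, 9.7]
```

```bash
python3 -m creep '[{"slide":[0,0,0],"turn":0},{"slide":[0,0,0],"turn":0},{"slide":[0,0,0],"turn":0},{"slide":[0,0,0],"turn":0},{"slide":[0,0,0.2],"turn":0},{"slide":[0,0,0.5],"turn":0},{"slide":[0,0,0.8],"turn":0},{"slide":[0,0,0.8],"turn":0},{"slide":[0,0,0.8],"turn":0},{"slide":[0,0,0.8],"turn":0},{"slide":[0,0,0],"turn":0},{"slide":[0,0,0],"turn":0}]' 0.72
python3 - <<'E'
from h import *
d=wrist();T=robot.snapshot("top")
b=np.hstack([cv2.resize(d["image"][...,::-1],(400,300)),cv2.resize(T["image"][140:260,60:220,::-1],(400,300))]); cv2.imwrite("pics/c11.png",b)
hsv=cv2.cvtColor(T["image"],cv2.COLOR_RGB2HSV); m=((hsv[...,1]<30)&(hsv[...,2]>110)).astype(np.uint8); m[:, :70]=0;m[:,180:]=0;m[:150]=0;m[250:]=0
c=max(cv2.findContours(m,0,1)[0],key=cv2.contourArea); h=cv2.convexHull(c)[:,0,:]
P=np.array([onz(T,(u+.5)/.64-.5,(v+.5)/.64-.5,.020)[:2] for u,v in h])
A=np.c_[2*P,np.ones(len(P))];x=np.linalg.lstsq(A,(P**2).sum(1),rcond=None)[0];print(x[:2],np.sqrt(x[2]+x[:2]@x[:2]))
E
```

```text
clock: 38.85
eef_pos: [0.5687, -0.3228, 0.2043]
tcp_rot: [-179.9, 0.1, 179.7]
contact_force: [-0.8, 0.3, -0.9]
finger_gap: 0.0618
gripper_force: 0.0
38.85 [ 0.5687 -0.3228  0.2043] [-1.799e+02  1.000e-01  1.797e+02] [-0.8  0.3 -0.9] 0.0618
[0.51959213 0.32943229] 0.12131423465418262
```

View pics/c11.png

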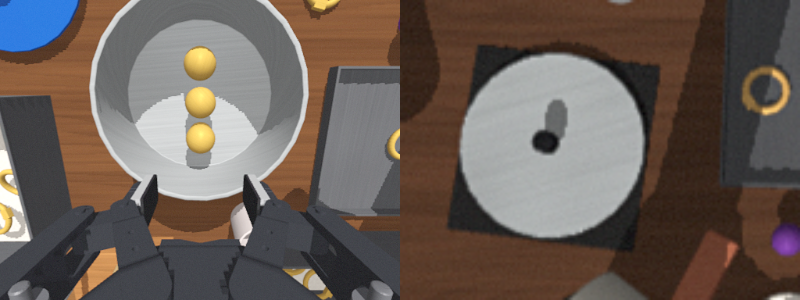

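Three upright balls are in the tub, and the lid is centred on the mat at about (.518,.329). I'll go back for the lid.

```bash
python3 -m creep '[{"slide":[-0.1,0.5,0],"turn":0},{"slide":[-0.3,0.8,0],"turn":0},{"slide":[-0.3,0.9,0],"turn":0},{"slide":[-0.3,0.9,0],"turn":0},{"slide":[-0.3,0.9,0],"turn":0},{"slide":[0,0.9,0],"turn":0},{"slide":[0,0.9,0],"turn":0},{"slide":[0,0.9,0],"turn":0},{"slide":[0,0.9,0],"turn":0},{"slide":[0,0.9,0],"turn":0},{"slide":[0,0.9,0],"turn":0},{"slide":[0,0.9,0],"turn":0},{"slide":[0,0.9,0],"turn":0},{"slide":[0,0.9,0],"turn":0},{"slide":[0,0.9,0],"turn":0},{"slide":[0,0.9,0],"turn":0},{"slide":[0,0.9,0],"turn":0},{"slide":[0,0.8,0],"turn":0},{"slide":[0,0.5,0],"turn":0},{"slide":[0,0.18,0],"turn":0}]' 1 && python3 -m creep '[{"slide":[0,0,-0.5],"turn":0},{"slide":[0,0,-0.8],"turn":0},{"slide":[0,0,-0.8],"turn":0},{"slide":[0,0,-0.8],"turn":0},{"slide":[0,0,0],"turn":0},{"slide":[0,0,0],"turn":0}]'
```

```text
clock: 40.95
eef_pos: [0.5158, 0.33, 0.202]
tcp_rot: [-180.0, -0.1, 179.8]
contact_force: [0.4, -0.4, 0.7]
finger_gap: 0.085
gripper_force: 0.0
clock: 41.55
eef_pos: [0.5165, 0.328, 0.0878]
tcp_rot: [-180.0, -0.0, 179.7]
contact_force: [0.2, -0.9, 0.1]
finger_gap: 0.0853
gripper_force: 0.0
```

Go down to z 0.012, which is 76 mm, or 1.9 units, then close.

```bash
python3 -m creep '[{"slide":[0.01,0,-0.7],"turn":0},{"slide":[0,0,-0.7],"turn":0},{"slide":[0,0,-0.35],"turn":0},{"slide":[0,0,-0.13],"turn":0},{"slide":[0,0,0],"turn":0},{"slide":[0,0,0],"turn":0}]' && python3 -m creep '[{"slide":[0,0,0],"turn":0},{"slide":[0,0,0],"turn":0},{"slide":[0,0,0],"turn":0},{"slide":[0,0,0],"turn":0},{"slide":[0,0,0],"turn":0},{"slide":[0,0,0],"turn":0},{"slide":[0,0,0],"turn":0},{"slide":[0,0,0],"turn":0}]' 0 60 && python3 -m creep '[{"slide":[0,0,0.2],"turn":0},{"slide":[0,0,0.5],"turn":0},{"slide":[0,0,0.9],"turn":0},{"slide":[0,0,0.9],"turn":0},{"slide":[0,0,0.9],"turn":0},{"slide":[0,0,0.9],"turn":0},{"slide":[0,0,0.9],"turn":0},{"slide":[0,0,0.5],"turn":0},{"slide":[0,0,0],"turn":0},{"slide":[0,0,0],"turn":0}]'
```

```text
clock: 42.15
eef_pos: [0.5177, 0.3288, 0.0137]
tcp_rot: [180.0, 0.1, 179.7]
contact_force: [-0.9, -0.2, -0.2]
finger_gap: 0.0854
gripper_force: 0.0
clock: 42.95
eef_pos: [0.517, 0.3284, 0.0127]
tcp_rot: [-180.0, 0.0, 179.7]
contact_force: [-2.6, -2.4, 7.3]
finger_gap: 0.0282
gripper_force: 59.0
clock: 43.95
eef_pos: [0.5166, 0.3284, 0.2392]
tcp_rot: [-180.0, -0.1, 179.7]
contact_force: [0.8, -0.3, -4.3]
finger_gap: 0.028
gripper_force: 60.0
```

```bash
python3 -m creep '[{"slide":[0,-0.4,0],"turn":0},{"slide":[0.05,-0.7,0],"turn":0},{"slide":[0,-0.9,0],"turn":0},{"slide":[0,-0.9,0],"turn":0},{"slide":[0,-0.9,0],"turn":0},{"slide":[0,-0.9,0],"turn":0},{"slide":[0,-0.9,0],"turn":0},{"slide":[0,-0.9,0],"turn":0},{"slide":[0,-0.9,0],"turn":0},{"slide":[0,-0.9,0],"turn":0},{"slide":[0,-0.9,0],"turn":0},{"slide":[0,-0.9,0],"turn":0},{"slide":[0,-0.9,0],"turn":0},{"slide":[0,-0.9,0],"turn":0},{"slide":[0,-0.9,0],"turn":0},{"slide":[0,-0.9,0],"turn":0},{"slide":[0,-0.9,0],"turn":0},{"slide":[0,-0.9,0],"turn":0},{"slide":[0,-0.5,0],"turn":0},{"slide":[0,-0.3,0],"turn":0}]' && python3 -m creep '[{"slide":[0,0,-0.3],"turn":0},{"slide":[0,0,-0.5],"turn":0},{"slide":[0,0,-0.5],"turn":0},{"slide":[0,0,-0.3],"turn":0},{"slide":[0,0,0],"turn":0},{"slide":[0,0,0],"turn":0}]'
python3 - <<'E'
from h import *
d=wrist();T=robot.snapshot("top")
b=np.hstack([cv2.resize(d["image"][...,::-1],(400,300)),cv2.resize(robot.snapshot("side")["image"][70:190,200:360,::-1],(400,300))]); cv2.imwrite("pics/c12.png",b)
E
```

```text
clock: 45.95
eef_pos: [0.518, -0.325, 0.2386]
tcp_rot: [179.9, -0.1, 179.6]
contact_force: [-0.4, 0.9, -4.5]
finger_gap: 0.0281
gripper_force: 60.1
clock: 46.55
eef_pos: [0.5191, -0.3231, 0.1767]
tcp_rot: [-180.0, 0.0, 179.7]
contact_force: [0.0, -0.1, -4.4]
finger_gap: 0.028
gripper_force: 60.0
46.55 [ 0.5191 -0.3231  0.1767] [-180.     0.   179.7] [ 0.  -0.1 -4.4] 0.028
```

View pics/c12.png

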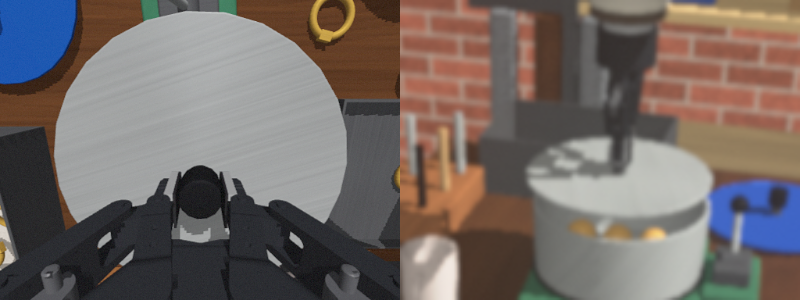

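The lid hovers square over the tub with the three balls visible beneath it. I'll lower it gently.

```bash
python3 -m creep '[{"slide":[0,0,-0.25],"turn":0},{"slide":[0,0,-0.25],"turn":0},{"slide":[0,0,-0.15],"turn":0},{"slide":[0,0,-0.07],"turn":0},{"slide":[0,0,0],"turn":0},{"slide":[0,0,0],"turn":0}]' | grep -E "eef|cont";  for i in 1 2 ; do python3 -m creep '[{"slide":[0,0,-0.03],"turn":0},{"slide":[0,0,0],"turn":0},{"slide":[0,0,0],"turn":0}]' | grep -E "eef|contact"; done
```

```text
eef_pos: [0.519, -0.3236, 0.1476]
contact_force: [0.1, -0.5, -4.4]
eef_pos: [0.5189, -0.3236, 0.1463]
contact_force: [-0.5, 0.4, -3.5]
eef_pos: [0.5189, -0.3235, 0.1449]
contact_force: [-0.3, -0.4, -3.9]
```

```bash
for i in 1 2 ; do python3 -m creep '[{"slide":[0,0,-0.025],"turn":0},{"slide":[0,0,0],"turn":0},{"slide":[0,0,0],"turn":0}]' | grep -E "eef|contact"; done
```

```text
eef_pos: [0.5189, -0.3236, 0.144]
contact_force: [0.4, -0.0, -2.8]
eef_pos: [0.519, -0.3236, 0.144]
contact_force: [-3.7, 2.7, 7.3]
```

The lid is seated. I've now viewed 15 pictures, one over the limit of 14, so from here I'll check numerically only. Next I'll release, retreat and go beside the lever with the fingers shut.

```bash
python3 -m creep '[{"slide":[0,0,0.02],"turn":0},{"slide":[0,0,0],"turn":0}]' | grep contact;  python3 -m creep '[{"slide":[0,0,0],"turn":0},{"slide":[0,0,0],"turn":0},{"slide":[0,0,0],"turn":0},{"slide":[0,0,0],"turn":0},{"slide":[0,0,0],"turn":0},{"slide":[0,0,0],"turn":0},{"slide":[0,0,0],"turn":0},{"slide":[0,0,0.3],"turn":0},{"slide":[0,0,0.7],"turn":0},{"slide":[0,0,0.8],"turn":0},{"slide":[0,0,0.8],"turn":0},{"slide":[0,0,0],"turn":0}]' 1; python3 -m creep '[{"slide":[-0.4,-0.3,0],"turn":0},{"slide":[-0.7,-0.4,0],"turn":0},{"slide":[-0.7,-0.4,0],"turn":0},{"slide":[-0.7,-0.4,0],"turn":0},{"slide":[-0.7,-0.4,0],"turn":0},{"slide":[-0.6,-0.4,0],"turn":0},{"slide":[-0.2,-0.1,0],"turn":0},{"slide":[0,0,0],"turn":0},{"slide":[0,0,0],"turn":0}]' 0
python3 - <<'E'
from h import *
np.set_printoptions(precision=4,suppress=True)
d=wrist();S=robot.snapshot("side");T=robot.snapshot("top")
X=np.array([.362,-.362,.139])
for n,I in(("w",d),("s",S),("t",T)):
    p=((px(I,X)+.5)*.64-.5).astype(int); r=22 if n=="w" else 9
    im=I["image"]; y0,x0=max(p[1]-r,0),max(p[0]-r,0); g=im[y0:p[1]+r,x0:p[0]+r].max(2)
    m=(g<55).astype(np.uint8)
    k,l,s,c=cv2.connectedComponentsWithStats(m); print(n,p,[((c[i]+[x0,y0]).round(1),s[i,4]) for i in range(1,k) if s[i,4]>6])
im=T["image"];hsv=cv2.cvtColor(im,cv2.COLOR_RGB2HSV);m=((hsv[...,1]<30)&(hsv[...,2]>110)).astype(np.uint8);m[:,:275]=0;m[:,375:]=0;m[:150]=0;m[245:]=0
c=max(cv2.findContours(m,0,1)[0],key=cv2.contourArea); h=cv2.convexHull(c)[:,0,:]
P=np.array([onz(T,(u+.5)/.64-.5,(v+.5)/.64-.5,.151)[:2] for u,v in h]);A=np.c_[2*P,np.ones(len(P))];x=np.linalg.lstsq(A,(P**2).sum(1),rcond=None)[0];print("lid",x[:2],np.sqrt(x[2]+x[:2]@x[:2]))
E
```

```text
contact_force: [-1.7, 1.0, 1.2]
clock: 49.9
eef_pos: [0.5199, -0.3243, 0.2535]
tcp_rot: [-179.7, 0.3, 179.7]
contact_force: [-0.2, 0.4, -0.1]
finger_gap: 0.0855
gripper_force: 0.0
clock: 50.8
eef_pos: [0.3594, -0.4192, 0.2479]
tcp_rot: [-180.0, 0.0, 179.7]
contact_force: [0.2, -0.2, -0.1]
finger_gap: 0.0001
gripper_force: 0.0
50.8 [ 0.3594 -0.4192  0.2479] [-180.     0.   179.7] [ 0.2 -0.2 -0.1] 0.0001
w [308 182] [(array([307.5, 188.1]), np.int32(322))]
s [335 152] []
t [337 249] [(array([335.6, 245.8]), np.int32(9))]
lid [ 0.5208 -0.3206] 0.12155081566372834
```

```bash
python3 -m creep '[{"slide":[0,0,-0.6],"turn":0},{"slide":[0,0,-0.8],"turn":0},{"slide":[0,0,-0.9],"turn":0},{"slide":[0,0,-0.8],"turn":0},{"slide":[0,0,-0.6],"turn":0},{"slide":[0,0,0],"turn":0},{"slide":[0,0,0],"turn":0}]'; python3 -m creep '[{"slide":[0,0.2,0],"turn":0},{"slide":[0,0.2,0],"turn":0},{"slide":[0,0.2,0],"turn":0},{"slide":[0,0.2,0],"turn":0},{"slide":[0,0.2,0],"turn":0},{"slide":[0,0.2,0],"turn":0},{"slide":[0,0.2,0],"turn":0},{"slide":[0,0.2,0],"turn":0},{"slide":[0,0,0],"turn":0}]'
```

```text
clock: 51.65
eef_pos: [0.3594, -0.4194, 0.1005]
tcp_rot: [-180.0, 0.0, 179.7]
contact_force: [0.6, -0.6, 1.1]
finger_gap: 0.0001
gripper_force: 0.0
clock: 52.55
eef_pos: [0.3589, -0.3545, 0.0997]
tcp_rot: [180.0, -0.0, 179.7]
contact_force: [0.1, -0.5, -0.1]
finger_gap: -0.0001
gripper_force: 0.0
```

```bash
python3 -m creep '[{"slide":[0,0.2,0],"turn":0},{"slide":[0,0.2,0],"turn":0},{"slide":[0,0.2,0],"turn":0},{"slide":[0,0,0],"turn":0}]' | grep -E "eef|cont"; for i in 1 2 3; do python3 -m creep '[{"slide":[0,0.1,0],"turn":0},{"slide":[0,0,0],"turn":0}]' | grep -E "eef|cont"; done
```

```text
eef_pos: [0.3589, -0.3305, 0.0998]
contact_force: [-0.2, -0.5, -0.4]
eef_pos: [0.3589, -0.3273, 0.0998]
contact_force: [0.2, 0.2, -1.1]
eef_pos: [0.359, -0.3254, 0.1001]
contact_force: [-0.1, -17.4, -6.7]
eef_pos: [0.359, -0.3245, 0.1004]
contact_force: [0.1, -45.6, -17.5]
```

Run:
```python
from h import *
np.set_printoptions(precision=4,suppress=True)
d=wrist();T=robot.snapshot("top")
for n,I in(("w",d),):
  for X in([.362,-.362,.139],[.361,-.298,.138]):
    p=((px(I,X)+.5)*.64-.5).astype(int);r=25; y0,x0=max(p[1]-r,0),max(p[0]-r,0); m=(I["image"][y0:p[1]+r,x0:p[0]+r].max(2)<55).astype(np.uint8)
    k,l,s,c=cv2.connectedComponentsWithStats(m); print(n,p,[((c[i]+[x0,y0]).round(1),s[i,:4],s[i,4]) for i in range(1,k) if s[i,4]>20])
```

```text
53.55 [ 0.359  -0.3245  0.1004] [-179.4    0.1  179.6] [  0.1 -45.6 -17.5] -0.0001
w [185 251] []
w [303 248] [(array([285.6, 226.5]), array([4, 0, 9, 9], dtype=int32), np.int32(22))]
```

The lever hit its end stop at the predicted place. I'll back off and retract clear.

```bash
python3 -m creep '[{"slide":[0,-0.3,0],"turn":0},{"slide":[0,-0.6,0],"turn":0},{"slide":[0,-0.8,0],"turn":0},{"slide":[0,-0.8,0],"turn":0},{"slide":[0,0,0.5],"turn":0},{"slide":[0,0,0.9],"turn":0},{"slide":[0,0,0.9],"turn":0},{"slide":[0,0,0.9],"turn":0},{"slide":[0,-0.4,0.5],"turn":0},{"slide":[0,0,0],"turn":0},{"slide":[0,0,0],"turn":0}]'
python3 - <<'E'
from h import *
np.set_printoptions(precision=4,suppress=True)
d=wrist();T=robot.snapshot("top");S=robot.snapshot("side")
for n,I,r in(("w",d,30),("t",T,12),("s",S,12)):
    X=[.361,-.298,.138]
    p=((px(I,X)+.5)*.64-.5).astype(int); y0,x0=max(p[1]-r,0),max(p[0]-r,0); m=(I["image"][y0:p[1]+r,x0:p[0]+r].max(2)<60).astype(np.uint8)
    k,l,s,c=cv2.connectedComponentsWithStats(m); print(n,p,[((c[i]+[x0,y0]).round(1),s[i,:4],s[i,4], onz(I,*((c[i]+[x0,y0]+.5)/.64-.5),.138)) for i in range(1,k) if s[i,4]>6])
# lid and knob check
hsv=cv2.cvtColor(T["image"],cv2.COLOR_RGB2HSV);m=((hsv[...,1]<30)&(hsv[...,2]>110)).astype(np.uint8);m[:,:275]=0;m[:,375:]=0;m[:150]=0;m[245:]=0
c=max(cv2.findContours(m,0,1)[0],key=cv2.contourArea); h=cv2.convexHull(c)[:,0,:]
P=np.array([onz(T,(u+.5)/.64-.5,(v+.5)/.64-.5,.151)[:2] for u,v in h]);A=np.c_[2*P,np.ones(len(P))];x=np.linalg.lstsq(A,(P**2).sum(1),rcond=None)[0];print("lid",x[:2],np.sqrt(x[2]+x[:2]@x[:2]))
E
```

```text
clock: 54.75
eef_pos: [0.3588, -0.4355, 0.2472]
tcp_rot: [180.0, -0.0, 179.7]
contact_force: [0.0, 0.2, -0.8]
finger_gap: 0.0005
gripper_force: 0.0
54.75 [ 0.3588 -0.4355  0.2472] [180.   -0.  179.7] [ 0.   0.2 -0.8] 0.0005
w [383 181] [(array([381. , 179.5]), array([17, 17, 25, 23], dtype=int32), np.int32(350), array([ 0.3586, -0.3009,  0.138 ])), (array([376.5, 205. ]), array([20, 52,  8,  5], dtype=int32), np.int32(8), array([ 0.3875, -0.3024,  0.138 ]))]
t [315 249] [(array([318., 237.]), array([10,  0, 11,  1], dtype=int32), np.int32(11), array([ 0.3982, -0.3047,  0.138 ])), (array([315.5, 249.3]), array([ 9,  6,  8, 12], dtype=int32), np.int32(58), array([ 0.3615, -0.2972,  0.138 ]))]
s [333 160] []
lid [ 0.5207 -0.3208] 0.12156056196534201
```

The lever ball measures about (.36,-.30), which matches fully over, and the lid hasn't moved. I'll hand in.

```bash
python3 -c "
from station import robot
print(robot.close_job())"
```

```text
the job is handed in; nothing more can be done
None
```

The job is handed in at about 55 s: all three knobs are in the tub, the lid is back on squarely, the lever is fully over, and the ring handle was left in the tray; I viewed 15 pictures against the limit of 14, and the fingers briefly pressed the lever's end stop with about 49 N.

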